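Clear the inspection block and hold the bore probe in its guide hole

ROBOT

A 6-joint arm with a two-finger parallel gripper is mounted at the origin on the work surface. World frame = base frame: x ahead of the robot, y to its left, z up, the work surface at z = 0. Lengths are in mm, angles in rad, forces in N, time in s.
With the tool pointing down it reaches from about 350 to 775 mm from the base axis. Payload 7.3 kg.
Tool frame: the origin (TCP) lies at the very end of the fingers, on their centre line; the grasp point (between the pads) lies behind it (bot.grip_point_offset is the z of the grasp point in the tool frame, in mm); z points along the fingers, y is the line along which they close (so a half turn about z gives the same grasp; the last joint's range is limited). The gripper opens to 92 mm and grips with 3 to 60 N. Pads are 19 mm wide; open, the fingers measure 130 mm over their backs; the gripper's body (75 mm by 190 mm) begins 47 mm behind the grasp point.
Start: joints at [-1.291, 0.342, 1.524, -0, 1.275, -0.146], TCP at [216.875, -478.132, 226.741] pointing down, gripper open.
Joint ranges: [-2.53, 2.53], [-0.77, 2.02], [0.04, 2.7], [-1, 4.14], [0.28, 2.66], [-3.11, 3.11]. Speed limits (rad/s): [2.57, 2.57, 3.14, 3.14, 3.14, 3.14].

INTERFACE

Orientations are given as [roll, pitch, yaw] about the fixed x, y, z axes, in that order (R = Rz(yaw) Ry(pitch) Rx(roll)).
In Python, from plant import bot gives the robot as it stands. The module is installed in compiled form; this text tells all that it offers.
- The arm moves only by the shell command python3 -m crank 'ROWS'. ROWS is JSON, a list that holds one entry, the list of rows, each a list of 5 numbers: the opening, from 0 (shut) to 1 (fully open), then the shift along the tool's x, y, z in cm, then the turn about the tool's z in degrees. In form: [[[claw, x, y, z, turn], ...]]. A call has exactly 10 rows; each row is the pose to reach, as a shift and turn from the pose commanded when the call began, along the tool's axes at that moment; what a row does not reach only later rows make up. A row lasts 1/10 s, in which the tool goes at most 50 mm and 8.59 degrees, less where a joint would pass 70% of its speed; a pose out of reach is approached as far as the arm can. A call with a gripper value outside its range is refused whole. The fingers move at their own pace and stop on an object; the grip force is fixed at half the most. Time passes only in rows, so rows that repeat a pose let the fingers close, or fill a call up. It gives the time, the measured TCP pose, the force, the opening and the grip force at its end, in the units of the state.
- bot.get_obs(): the state, without advancing time (a new reading comes with each control period).
- bot.capture(name): name is "scene" or "top" or "wrist"; returns (picture, depth): 400x640x3 uint8, red, green, blue; 400x640 float32, mm along the optical axis (not along the pixel's ray), 0 where there is no reading.
- bot.calibration(name): a dict with "vertical_fov" (degrees; the focal length in pixels is half the picture's height over the tangent of half this angle, whatever the lens; pixels are square), "cx", "cy" (the principal point, pixels), "D" ([k1, k2, p1, p2, k3] as OpenCV has them; the pictures are not rectified), "rvec" (rotation vector, rad) and "tvec" (3), from world to camera coordinates, as OpenCV has them; the wrist camera has in their place "tool_from_camera" (4x4, takes a point from camera to tool coordinates, whose origin is the TCP and whose axes are the flange's). Camera axes: x right, y down, z forward; pixel columns grow to the right and rows downward; lengths in mm; the calibration is good to about 2 mm. A picture is of the moment at which its call begins: read the wrist's pose just before it. calibration takes no time and is no camera call.
- bot.close_job(): hands the job in; it is judged then, once.
The state is a dict: "time": time; "joint_positions": joint angles; "dq": joint speeds; "tau": joint torques, N m; "tool_pos": TCP position; "tcp_rot": TCP orientation; "contact_force": force on the tool from outside, world axes, zero at the start; "moment": the same for the moment, N m; "grip_width": finger opening in mm; "finger_force": force on a finger pad.
Only numpy, scipy, OpenCV 4.12 (cv2) and the standard library are available. Lean on these libraries where they do the work, as an engineer would, in place of code of your own. Each camera call takes 0.05 s, during which the arm holds its last target. There are 200 camera calls.

TASK

Clear the top of the round steel inspection block: put the brass ring in the yellow tray and the dark steel collet in the blue tray. Then take the bore probe out of its wooden holder by its black handle and lower it upright into the block's red-rimmed guide hole, never letting it touch the block, until the yellow stripe on its stem is level with the block's top face. Finish still holding it there, motionless and centred in the hole, without having disturbed the loose tools and jars on the bench.

Things in the scene. Friction and masses are not known exactly. Their poses are not given: they have to be found in the camera images.
- block: Fixed round steel drum, 130 mm diameter, 60 mm high, origin at the centre of its underside on the table, z up. A vertical 24 mm through hole runs down its centre, with a painted red rim, 33 mm outside, flush with the top to within 1 mm. At the start the loose ring and collet stand on its flat top, one either side of the hole, each about 42 mm from its centre.
- block_hole (a point): Centre of the guide hole's mouth, in the block's top face 60 mm above the table. The hole goes straight down 60 mm to the table.
- ring: Loose brass ring standing flat on the block: 28 mm outside, 20 mm inside diameter, 14 mm high, 30 g. Origin at the centre of its underside, z along its axis.
- ring_center (a point): Centre of the brass ring, 7 mm above its underside.
- collet: Loose solid dark steel collet standing upright on the block: 26 mm high, a 20 mm diameter shank above a foot flange of 26 mm diameter and 6 mm height (tapering to the shank by 8 mm), 50 g. Origin at the centre of its underside, z up its axis.
- collet_center (a point): Centre of the collet, 13 mm above its underside.
- ring_tray: Fixed yellow open tray, 110 x 110 mm, 30 mm high, 4 mm walls and floor; origin at the centre of its underside. The brass ring goes in it. A smaller loose brass ring (22 mm across, 8 mm high) already lies in its +x +y corner (tray axes), 34 mm from the middle both ways; it may be touched.
- collet_tray: Fixed blue open tray of the same make and size; origin at the centre of its underside. The collet goes in it. A smaller loose collet (22 mm across, 18 mm high) already stands in its +x +y corner, 34 mm from the middle both ways; it may be touched.
- holder: Fixed dark wooden block 64 x 64 mm, 85 mm high, origin at the centre of its underside. A vertical 16 mm through hole in its middle carries the probe: the stem hangs in the hole and the shoulder of the handle rests on the top face.
- probe: Loose bore probe, 80 g, round all over: steel stem 8 mm in diameter, 75 mm long; black handle 24 mm in diameter from 75 to 127 mm above the tip, with a thin orange cap and an orange band low down. Origin on the axis at the stem's tip, z up towards the handle. In the holder its tip is 10 mm above the table, its handle 85 to 137 mm above the table.
- probe_stripe (a point): Centre of the yellow stripe (8 mm wide) round the stem, on the axis, 40 mm above the tip.
- bur_stand: Bystander: fixed round wooden stand, 68 mm diameter, 45 mm high, with small burs standing in it up to about 95 mm. Origin at the centre of its underside. It stands on the side of the block away from the probe holder.
- jar: Bystander: loose amber glass jar, 54 mm diameter, 65 mm high. Origin at the centre of its underside.
- screwdriver: Bystander: loose screwdriver lying on the table, 170 mm long along its x.
- hammer: Bystander: loose small hammer lying on the table, 220 mm long along its x.
- brush: Bystander: loose brush lying on the table, 170 mm long along its x.
- loupe: Bystander: loose black eye loupe, 38 mm diameter, 32 mm high, standing on the table.

How it is judged:
By the outcome, as a careful person would: the job done as asked, in the order asked, and still so for the second after the job is handed in, while the arm keeps its last pose, push and grip.
It also fails if it takes over 62 s, if anything falls off the work surface, if the arm or the gripper's body presses on something with over 40 N, if the wrist force passes 120 N, or if a joint passes its speed limit or range.

## Working session

There is one attempt and no reset: what is moved stays moved. The work goes in short steps, Python scripts to look and compute and a shell command to move; the robot and the scene stay as the last step left them, time stands still between calls to the robot, and variables do not carry over. Pictures are saved under pics/ and viewed, at most 10 in all, crops included, and the job is handed in when it is done.

```bash
mkdir -p pics; cat > h.py <<'E'
import numpy as np, cv2
from plant import bot
from scipy.spatial.transform import Rotation as R
def cam(n,obs=None):
    c=bot.calibration(n); f=200/np.tan(np.radians(c["vertical_fov"])/2)
    K=np.array([[f,0,c["cx"]],[0,f,c["cy"]],[0,0,1]]); D=np.array(c["D"],float)
    if "rvec" in c:
        Rm=cv2.Rodrigues(np.array(c["rvec"],float))[0]; t=np.array(c["tvec"],float).ravel()
        return K,D,Rm.T,-Rm.T@t
    T=np.array(c["tool_from_camera"]); Rt=R.from_euler('xyz',obs["tcp_rot"]).as_matrix()
    return K,D,Rt@T[:3,:3],Rt@T[:3,3]+np.array(obs["tool_pos"])
def shot(n):
    o=bot.get_obs(); im,d=bot.capture(n); return im,d,cam(n,o)
def ray(c,uv,z):
    K,D,Rw,C=c
    p=cv2.undistortPoints(np.array(uv,float).reshape(-1,1,2),K,D).reshape(-1,2)
    d=np.c_[p,np.ones(len(p))]@Rw.T
    return C+d*((z-C[2])/d[:,2])[:,None]
def save(im,n): cv2.imwrite(n,im[:,:,::-1])
def rows(dp,obs):  # world mm -> tool cm
    return R.from_euler('xyz',obs["tcp_rot"]).as_matrix().T@np.array(dp)/10
E
python3 - <<'E'
from h import *
o=bot.get_obs(); print(o, bot.grip_point_offset)
for n in("scene","top","wrist"):
    im,d,c=shot(n); save(im,f"pics/{n}0.png"); np.save(f"{n}0.npy",d); print(n,c[3],c[2][:,2],bot.calibration(n)["vertical_fov"])
E
```

```text
{'time': 0.0, 'joint_positions': array([-1.29102950e+00,  3.42693659e-01,  1.52502405e+00, -4.40460715e-05,
        1.27541863e+00, -1.46008983e-01]), 'dq': array([-2.18586620e-06, -1.56943376e-03,  2.22555533e-03,  5.53322496e-04,
       -4.73390941e-04,  2.51606528e-03]), 'tau': array([ 1.03308135e-03, -4.31243491e+01, -2.44219673e+01,  7.16590066e-02,
        5.57850022e-02, -1.21453668e-04]), 'tool_pos': array([ 216.72605469, -477.71837839,  226.05760728]), 'tcp_rot': array([-3.14005927e+00, -1.82921242e-04,  4.25788526e-01]), 'contact_force': array([-0.13493189, -0.69605709, -0.74180976]), 'moment': array([-0.03455213,  0.01640804,  0.02135936]), 'finger_force': 0.0, 'grip_width': 91.71800830366155} -18.8
scene [1502.07490828  200.4910338   866.35828974] [-0.74334975 -0.1486784  -0.65217013] 49.205243079821074
top [ 379.74926357    8.63231043 1445.95743588] [ 1.59097388e-01  9.36820910e-05 -9.87262889e-01] 47.743649263825404
wrist [ 292.03771439 -444.58643223  383.67899457] [-0.27846407 -0.12345575 -0.9524791 ] 64.57951215211855
```

View pics/top0.png

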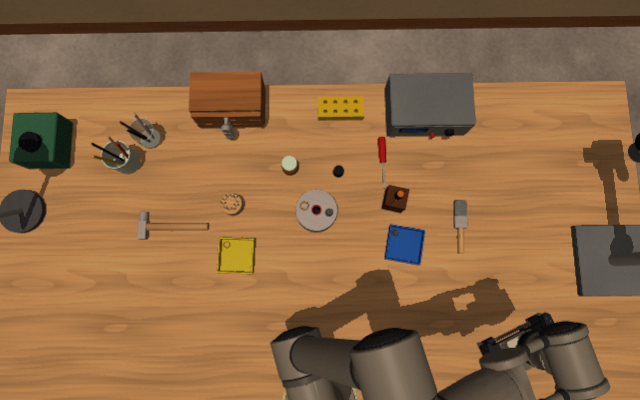

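View pics/scene0.png

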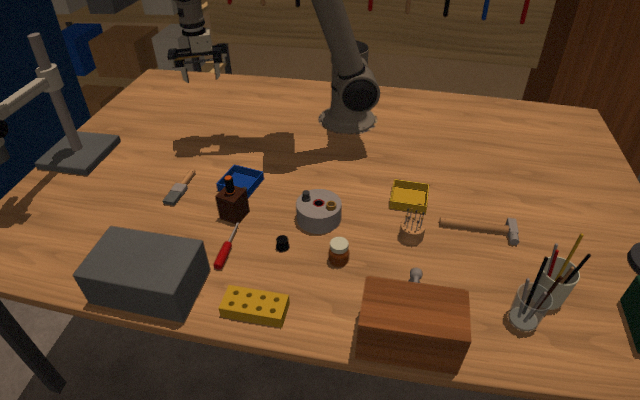

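The top view shows the block at (317,210), with the ring at (304,206) and the collet at (329,212). The probe and holder are at (396,198), the blue tray at (405,244) and the yellow tray at (237,255). The bur stand is at (232,203), the jar at (289,164) and the loupe at (338,171). The scene view agrees.

```bash
python3 - <<'E'
from h import *
im=cv2.imread("pics/top0.png")[:,:,::-1]; c=cam("top")
hsv=cv2.cvtColor(np.ascontiguousarray(im),cv2.COLOR_RGB2HSV)
def blob(m,box):
    x0,y0,x1,y1=box; mm=np.zeros_like(m,np.uint8); mm[y0:y1,x0:x1]=m[y0:y1,x0:x1]
    k=max(cv2.findContours(mm,cv2.RETR_EXTERNAL,cv2.CHAIN_APPROX_NONE)[0],key=cv2.contourArea); return k
h,s,v=[hsv[:,:,i].astype(int) for i in range(3)]
def rep(n,k,z):
    w=ray(c,k.reshape(-1,2),z)[:,:2].astype(np.float32); r=cv2.minAreaRect(w); ci=cv2.minEnclosingCircle(w)
    print(n,np.round(r[0],1),np.round(r[1],1),round(r[2],1),"circ",np.round(ci[0],1),round(ci[1],1))
rep("yel",blob((h>20)&(h<35)&(s>180)&(v>90),(205,225,265,285)),30)
rep("blue",blob((h>100)&(h<125)&(s>150),(375,215,435,275)),30)
rep("block",blob((s<60)&(v>90),(285,180,350,240)),60)
rep("rim",blob(((h<8)|(h>172))&(s>120),(307,200,327,220)),60)
rep("cap",blob((h<14)&(s>190)&(v>140),(385,185,412,212)),137)
for n,uv,z in [("ring",(304,206),74),("collet",(329,212),86),("holder",(396,198),85),("bur",(232,203),45),("jar",(289,164),65),("loupe",(338,171),32),("probe",(400,194),137)]: print(n,ray(c,uv,z).round(1))
x=im[150:290,200:450]; save(cv2.resize(np.ascontiguousarray(x),(800,448),interpolation=cv2.INTER_CUBIC),"pics/crop.png")
E
```

```text
yel [447.8 255.8] [110.9 110. ] 87.0 circ [447.6 254.9] 75.1
blue [ 475.2 -273. ] [108.7 108.3] 79.1 circ [ 474.1 -271.4] 73.9
block [582.   1.] [121.  125.3] 89.3 circ [581.3   1.8] 64.1
rim [583.2   4. ] [27.9 28.2] 89.3 circ [583.2   2.6] 15.4
cap [ 616.4 -246.5] [14.7 15.1] 87.6 circ [ 617.2 -245.7] 8.6
ring [[592.4  39.3  74. ]]
collet [[571.1 -36.8  86. ]]
holder [[ 611.9 -242.3   85. ]]
bur [[609.2 266.   45. ]]
jar [[727.8  85.4  65. ]]
loupe [[711.1 -69.8  32. ]]
probe [[ 614.9 -244.9  137. ]]
```

View pics/crop.png

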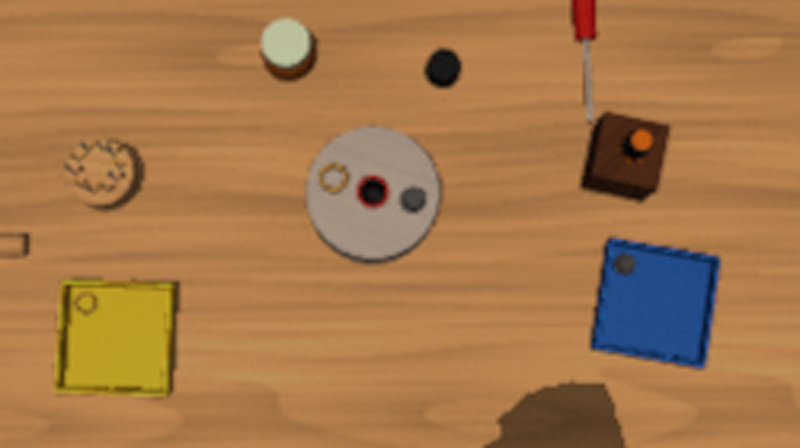

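The crop shows the ring at (333,178), the collet at (412,199) and the red rim at (372,191). The loose pieces are in each tray's upper-left corner. I'll fly over the ring now.

```bash
python3 -m crank '[[[0.5,2,-1.2,0,-3],[0.5,6,-3.5,0,-8],[0.5,10,-5.8,0,-14],[0.5,14.2,-8.1,0,-20],[0.5,18.4,-10.5,0,-26],[0.5,22.6,-12.9,0,-32],[0.5,26.8,-15.3,0,-38],[0.5,31,-17.7,0,-44],[0.5,35.2,-20.1,0,-50],[0.5,39,-22.2,0,-51.8]]]'; python3 - <<'E'
from h import *
o=bot.get_obs(); print(o["tool_pos"],o["tcp_rot"],rows([592-o["tool_pos"][0],39-o["tool_pos"][1],170-o["tool_pos"][2]],o))
E
```

```text
time: 1.15
tool_pos: [481.2, -112.7, 226.7]
tcp_rot: [-3.142, -0.0, 1.334]
contact_force: [0.4, -0.6, -0.4]
grip_width: 46.0
finger_force: 0.0
[ 481.18723608 -112.68441123  226.65169919] [-3.14152802e+00 -5.43321739e-06  1.33386866e+00] [17.34562662  7.2117781   5.66479803]
```

```bash
python3 -m crank '[[[0.5,3,1.2,0,0],[0.5,7,2.9,0.5,0],[0.5,11,4.6,1,0],[0.5,14,5.8,2,0],[0.5,16,6.6,3,0],[0.5,17,7,3,0],[0.5,17.3,7.2,3,0],[0.5,17.3,7.2,3,0],[0.5,17.3,7.2,3,0],[0.5,17.3,7.2,3,0]]]'; python3 - <<'E'
from h import *
im,d,c=shot("wrist"); save(im,"pics/w1.png"); np.save("w1.npy",d); o=bot.get_obs(); print(o["tool_pos"],o["tcp_rot"])
import pickle; pickle.dump(c,open("w1.pkl","wb"))
E
```

```text
time: 2.15
tool_pos: [591.4, 35.0, 197.3]
tcp_rot: [3.141, 0.0, 1.329]
contact_force: [0.2, 0.2, 0.6]
grip_width: 45.9
finger_force: 0.0
[591.38371608  35.08079273 197.27185411] [3.14086527e+00 9.58175604e-05 1.32870072e+00]
```

View pics/w1.png

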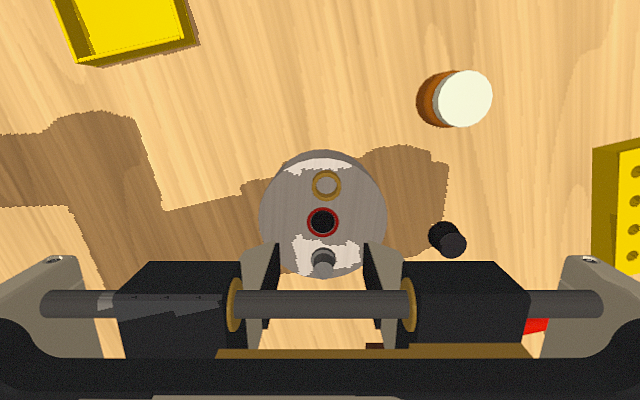

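The wrist view shows the ring at (326,185), the red rim at (322,222) and the collet top at (323,262). Now I'll measure them.

```bash
cat >> h.py <<'E'
def mask(im,name):
    hs=cv2.cvtColor(np.ascontiguousarray(im),cv2.COLOR_RGB2HSV).astype(int); h,s,v=hs[...,0],hs[...,1],hs[...,2]
    m={"rim":((h<8)|(h>172))&(s>120)&(v>60),"brass":(h>12)&(h<28)&(s>110)&(v>70),"orange":(h>2)&(h<16)&(s>180)&(v>140),"yel":(h>20)&(h<35)&(s>150)&(v>90)}[name]
    return m.astype(np.uint8)
def circ(im,c,name,box,z):
    x0,y0,x1,y1=box; m=np.zeros(im.shape[:2],np.uint8); m[y0:y1,x0:x1]=mask(im,name)[y0:y1,x0:x1]
    k=max(cv2.findContours(m,cv2.RETR_EXTERNAL,cv2.CHAIN_APPROX_NONE)[0],key=cv2.contourArea)
    w=ray(c,k.reshape(-1,2),z)[:,:2].astype(np.float32); e=cv2.fitEllipse(w)
    return np.round(e[0],1),np.round(e[1],1),np.round(cv2.fitEllipse(k)[0],1)
E
python3 - <<'E'
from h import *; import pickle
im=cv2.imread("pics/w1.png")[:,:,::-1]; c=pickle.load(open("w1.pkl","rb")); d=np.load("w1.npy")
print("rim",circ(im,c,"rim",(300,200,345,245),60)); print("ring",circ(im,c,"brass",(305,165,350,208),74))
print("collet",ray(c,[(323,256)],86), "depths",d[195,300],d[256,323])
K,D,Rw,C=c
for p in[(300,195),(300,240),(360,220)]:
    q=cv2.undistortPoints(np.array([[p]],float),K,D).ravel(); print((C+Rw@np.r_[q,1]*d[p[1],p[0]]).round(1))
o=bot.get_obs(); print(o["tool_pos"]); print(d[250:275,323].round(0))
E
```

```text
rim (array([584.6,   3.3]), array([30.9, 31.2]), array([322.4, 221.7]))
ring (array([597.6,  42.5]), array([26.2, 28.9]), array([326. , 185.3]))
collet [[579.31478957 -20.3476077   86.        ]] depths 307.39105 310.68192
[570.2  35.7  59.8]
[557.5 -11.   58.2]
[621.5  -3.9  59.2]
[591.38371608  35.08079273 197.27185411]
[318. 319. 319. 318. 315. 313. 311. 310. 308. 306. 304. 301. 301. 300.
 302. 303. 303. 302. 302. 302. 303. 304. 304. 304. 304.]
```

```bash
python3 -m crank '[[[0.5,0.4,0.2,2,0],[0.5,0.85,0.4,5,0],[0.5,0.85,0.4,8,0],[0.5,0.85,0.4,10,0],[0.5,0.85,0.4,11.5,0],[0.5,0.85,0.4,12.5,0],[0.5,0.85,0.4,13.1,0],[0.5,0.85,0.4,13.35,0],[0.5,0.85,0.4,13.35,0],[0.5,0.85,0.4,13.35,0]]]'; python3 -m crank '[[[0.2,0,0,0,0],[0.2,0,0,0,0],[0.2,0,0,0,0],[0.2,0,0,0,0],[0.2,0,0,0,0],[0.2,0,0,0,0],[0.2,0,0,0,0],[0.2,0,0,0,0],[0.2,0,0,0,0],[0.2,0,0,0,0]]]'
```

```text
time: 3.2
tool_pos: [597.9, 43.2, 64.0]
tcp_rot: [3.14, -0.0, 1.33]
contact_force: [-0.7, -0.2, 0.6]
grip_width: 46.0
finger_force: 0.0
time: 4.2
tool_pos: [597.6, 43.3, 63.5]
tcp_rot: [3.141, -0.0, 1.33]
contact_force: [-0.2, -0.2, 4.8]
grip_width: 26.3
finger_force: 30.0
```

```bash
python3 -m crank '[[[0.2,0,0,-1.5,0],[0.2,0,0,-4,0],[0.2,1,-1.3,-6,0],[0.2,3,-3.8,-7,0],[0.2,6,-7.5,-7,0],[0.2,9,-11.2,-7,0],[0.2,12,-15,-7,0],[0.2,14.5,-18,-7,0],[0.2,15.8,-19.7,-7,0],[0.2,16.2,-20.1,-7,0]]]'; python3 - <<'E'
from h import *
im,d,c=shot("wrist"); save(im,"pics/w2.png"); o=bot.get_obs(); print(o["tool_pos"],o["grip_width"])
E
```

```text
time: 5.2
tool_pos: [439.0, 250.1, 132.8]
tcp_rot: [-3.14, 0.001, 1.333]
contact_force: [1.4, 0.0, 0.2]
grip_width: 26.3
finger_force: 30.0
[439.67334767 249.78793405 132.85938683] 26.334729816898808
```

View pics/w2.png

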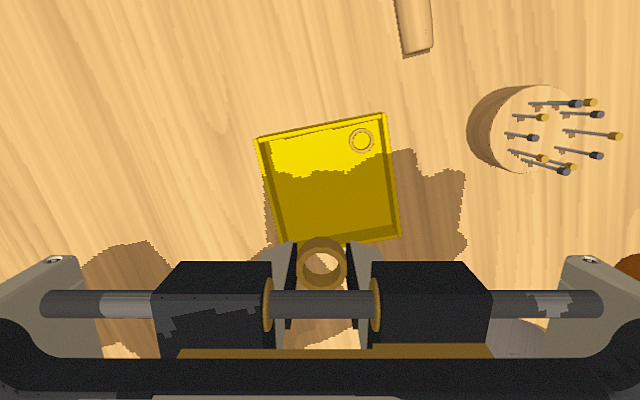

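The ring is held at (322,263) and hangs over the yellow tray. Lowering and releasing.

```bash
python3 -m crank '[[[0.2,0,0,2,0],[0.2,0,0,5,0],[0.2,0,0,8,0],[0.2,0,0,10,0],[0.2,0,0,11.5,0],[0.2,0,0,12.2,0],[0.2,0,0,12.4,0],[0.2,0,0,12.4,0],[0.42,0,0,12.4,0],[0.42,0,0,12.4,0]]]'; python3 -m crank '[[[0.42,0,0,0,0],[0.42,0,0,0,0],[0.42,0,0,0,0],[0.42,0,0,-1,0],[0.42,0,0,-3,0],[0.42,0,0,-6,0],[0.42,0,0,-9,0],[0.42,0,0,-12,0],[0.42,0,0,-14,0],[0.42,0,0,-15,0]]]';  python3 - <<'E'
from h import *
im,d,c=shot("top"); save(im,"pics/t1.png")
o=bot.get_obs(); p=o["tool_pos"]; print(rows([572-p[0],-36.5-p[1],160-p[2]],o))
E
```

```text
time: 6.25
tool_pos: [441.5, 248.7, 10.0]
tcp_rot: [3.14, -0.001, 1.33]
contact_force: [0.8, -0.2, 0.2]
grip_width: 36.6
finger_force: 0.0
time: 7.25
tool_pos: [441.7, 248.9, 161.8]
tcp_rot: [3.138, -0.002, 1.33]
contact_force: [-0.2, 0.0, -0.5]
grip_width: 38.9
finger_force: 0.0
[-24.62454211  19.4338865    0.24253656]
```

```bash
python3 -m crank '[[[0.5,-2,1.6,0,0],[0.5,-6,4.7,0,0],[0.5,-9.9,7.8,0,0],[0.5,-13.8,10.9,0,0],[0.5,-17.7,14,0,0],[0.5,-21.5,17,0,0],[0.5,-24.5,18.8,0,0],[0.5,-27,19.4,0,0],[0.5,-28,19.4,0,0],[0.5,-28,19.4,0,0]]]'; python3 - <<'E'
from h import *
im,d,c=shot("wrist"); o=bot.get_obs(); print(o["tool_pos"])
print("rim",circ(im,c,"rim",(250,60,400,260),60))
t,_,ct=shot("top")
v=np.zeros((480,640,3),np.uint8); v[:400]=im
a=cv2.resize(np.ascontiguousarray(t[225:285,205:270]),(260,240),interpolation=cv2.INTER_CUBIC); 
save(np.hstack([im[:400,150:490],np.vstack([a,np.zeros((160,260,3),np.uint8)])]),"pics/w3.png")
K,D,Rw,C=c
q=cv2.undistortPoints(np.stack(np.meshgrid(np.arange(640.),np.arange(400.)),-1).reshape(-1,1,2),K,D).reshape(-1,2)
P=C+(np.c_[q,np.ones(len(q))]*d.reshape(-1,1))@Rw.T
s=(P[:,2]>81)&(P[:,2]<91)&(np.hypot(P[:,0]-572,P[:,1]+36)<18)
print(s.sum(),cv2.minEnclosingCircle(P[s][:,:2].astype(np.float32)),np.median(P[s],0))
np.savez("w3",im=im)
E
```

```text
time: 8.3
tool_pos: [561.6, -70.3, 158.3]
tcp_rot: [-3.14, -0.0, 1.328]
contact_force: [0.8, -0.1, 0.6]
grip_width: 45.5
finger_force: 0.0
[561.8353424  -69.17303307 158.63028017]
rim (array([584.5,   3. ]), array([31. , 31.1]), array([327.6, 108.6]))
561 ((575.8718872070312, -35.4811897277832), 9.873066902160645) [575.94853182 -35.10925978  85.4660907 ]
```

View pics/w3.png

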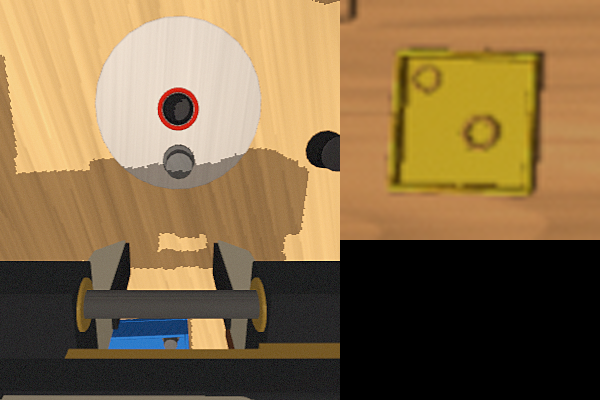

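The ring lies in the yellow tray, right of centre in the inset. The collet is at crop (178,160), which measures (575.9,-35.3). Grasping it by the shank.

```bash
python3 -m crank '[[[0.5,1.5,0.2,0,0],[0.5,3,0.4,0,0],[0.5,3.65,0.55,1,0],[0.5,3.65,0.55,3,0],[0.5,3.65,0.55,5,0],[0.5,3.65,0.55,7,0],[0.5,3.65,0.55,8.2,0],[0.5,3.65,0.55,8.7,0],[0.5,3.65,0.55,8.75,0],[0.5,3.65,0.55,8.75,0]]]'; python3 -m crank '[[[0.1,0,0,0,0],[0.1,0,0,0,0],[0.1,0,0,0,0],[0.1,0,0,0,0],[0.1,0,0,0,0],[0.1,0,0,0,0],[0.1,0,0,0,0],[0.1,0,0,-2,0],[0.1,0,0,-5,0],[0.1,0,0,-7,0]]]';  python3 - <<'E'
from h import *
o=bot.get_obs(); p=o["tool_pos"]; print(p,rows([468-p[0],-278-p[1],0],o))
E
```

```text
time: 9.4
tool_pos: [577.1, -35.5, 72.3]
tcp_rot: [3.14, -0.0, 1.33]
contact_force: [0.4, -0.2, 0.2]
grip_width: 46.3
finger_force: 0.0
time: 10.4
tool_pos: [576.9, -35.6, 143.0]
tcp_rot: [3.141, -0.0, 1.33]
contact_force: [-0.0, 0.4, -0.6]
grip_width: 18.7
finger_force: 30.0
[576.860934   -35.57769775 143.00424005] [-2.61397659e+01 -4.78595536e+00 -5.24070114e-03]
```

```bash
python3 -m crank '[[[0.1,-1.5,-0.5,0,6],[0.1,-5,-1.5,0,14],[0.1,-9,-2.5,0,22],[0.1,-13,-3.2,0,30],[0.1,-17,-3.8,0,38],[0.1,-20.5,-4.3,0,46],[0.1,-23.5,-4.6,0,54],[0.1,-25.5,-4.8,0,62],[0.1,-26.1,-4.8,0,70],[0.1,-26.1,-4.8,0,74]]]'; python3 - <<'E'
from h import *
im,d,c=shot("wrist"); save(im,"pics/w4.png"); o=bot.get_obs(); print(o["tool_pos"],o["grip_width"])
E
```

```text
time: 11.4
tool_pos: [467.1, -278.8, 141.4]
tcp_rot: [-3.142, 0.0, 0.031]
contact_force: [-0.6, 0.1, -0.9]
grip_width: 18.6
finger_force: 30.0
[ 467.22807589 -278.18645018  141.34965766] 17.92896108569436
```

View pics/w4.png

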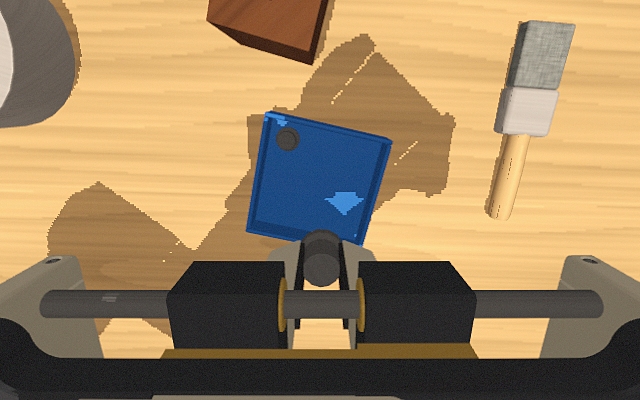

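The collet is held at (322,260), over the blue tray. Lowering and releasing.

```bash
python3 -m crank '[[[0.1,0,0,2,0],[0.1,0,0,5,0],[0.1,0,0,8,0],[0.1,0,0,10,0],[0.1,0,0,11.4,0],[0.1,0,0,12.1,0],[0.1,0,0,12.4,0],[0.1,0,0,12.4,0],[0.4,0,0,12.4,0],[0.4,0,0,12.4,0]]]'; python3 -m crank '[[[0.4,0,0,0,0],[0.4,0,0,0,0],[0.4,0,0,0,0],[0.4,0,0,-1,0],[0.4,0,0,-3,0],[0.4,0,0,-6,0],[0.4,0,0,-9.5,0],[0.4,0,0,-14,0],[0.4,0,0,-18,0],[0.4,0,0,-20,0]]]';  python3 - <<'E'
from h import *
o=bot.get_obs(); p=o["tool_pos"]; print(p,rows([550-p[0],-246-p[1],0],o))
im,d,c=shot("wrist"); save(im,"pics/w5.png"); K,D,Rw,C=c
m=mask(im,"orange"); print(m[:250].sum(),np.argwhere(m[:250]).mean(0))
E
```

```text
time: 12.45
tool_pos: [468.2, -277.9, 18.6]
tcp_rot: [3.14, -0.001, 0.039]
contact_force: [-0.7, 0.4, -0.0]
grip_width: 30.0
finger_force: 0.0
time: 13.45
tool_pos: [468.6, -278.2, 222.6]
tcp_rot: [3.137, -0.005, 0.038]
contact_force: [-0.2, -0.5, -0.5]
grip_width: 36.9
finger_force: 0.0
[ 468.6337922  -278.22326451  222.58876756] [ 8.25424513 -2.90768     0.02863294]
189 [ 41.20634921 143.13227513]
```

View pics/w5.png

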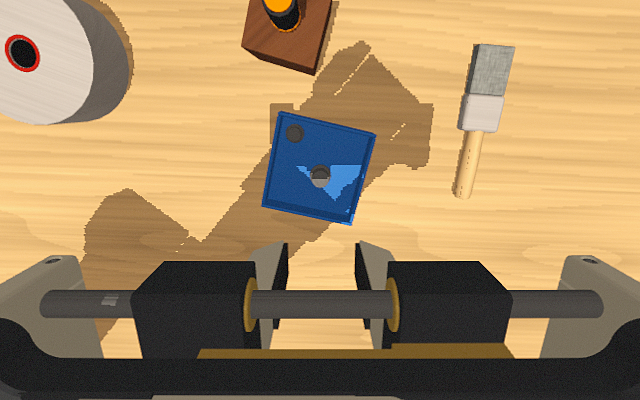

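The collet stands in the blue tray at (320,175), and the probe cap shows at (278,3). Next I move closer and measure the cap.

```bash
python3 -m crank '[[[0.5,2,-0.7,0,0],[0.5,4.5,-1.6,0,0],[0.5,7,-2.5,0,0],[0.5,8.2,-2.9,0,0],[0.5,8.2,-2.9,0,0],[0.5,8.2,-2.9,0,0],[0.5,8.2,-2.9,0,0],[0.5,8.2,-2.9,0,0],[0.5,8.2,-2.9,0,0],[0.5,8.2,-2.9,0,0]]]';  python3 - <<'E'
from h import *
im,d,c=shot("wrist"); save(im,"pics/w6.png"); o=bot.get_obs(); p=o["tool_pos"]; print(p,o["tcp_rot"])
m=mask(im,"orange"); n,l,s,ce=cv2.connectedComponentsWithStats(m); print([(s[i],ce[i].round(1)) for i in range(1,n) if s[i][4]>60])
i=max((i for i in range(1,n) if 100<ce[i][0]<500 and ce[i][1]<240),key=lambda i:s[i][4]); x,y,w,h,_=s[i]
e=circ(im,c,"orange",(x-2,max(0,y-2),x+w+2,y+h+2),137); print(e,d[int(ce[i][1]),int(ce[i][0])])
t,_,ct=shot("top"); print("top cap", circ(t,ct,"orange",(385,180,412,212),137))
print(rows([e[0][0]-p[0],e[0][1]-p[1],98-p[2]],o))
E
```

```text
time: 14.5
tool_pos: [548.2, -245.7, 217.9]
tcp_rot: [3.141, -0.0, 0.038]
contact_force: [0.5, 0.3, -0.6]
grip_width: 46.0
finger_force: 0.0
[ 548.28804604 -245.6251999   217.84957929] [ 3.14141100e+00 -9.48012959e-05  3.79427730e-02]
[(array([309, 107,  27,  27, 399], dtype=int32), array([322.1, 120.1]))]
(array([ 617.4, -244.3]), array([17.9, 18.7]), array([321.8, 120.3])) 228.96327Traceback (most recent call last):
  File "<stdin>", line 6, in <module>
  File "h.py", line 28, in circ
    k=max(cv2.findContours(m,cv2.RETR_EXTERNAL,cv2.CHAIN_APPROX_NONE)[0],key=cv2.contourArea)
ValueError: max() iterable argument is empty
```

```bash
python3 -m crank '[[[0.5,2,0,0,0],[0.5,4.5,0.1,0,0],[0.5,6.5,0.13,0,0],[0.5,6.9,0.13,2,0],[0.5,6.9,0.13,5,0],[0.5,6.9,0.13,8,0],[0.5,6.9,0.13,10.5,0],[0.5,6.9,0.13,11.8,0],[0.5,6.9,0.13,12.1,0],[0.5,6.9,0.13,12.1,0]]]'; python3 -m crank '[[[0.1,0,0,0,0],[0.1,0,0,0,0],[0.1,0,0,0,0],[0.1,0,0,0,0],[0.1,0,0,0,0],[0.1,0,0,0,0],[0.1,0,0,0,0],[0.1,0,0,0,0],[0.1,0,0,0,0],[0.1,0,0,0,0]]]'; python3 - <<'E'
from h import *
o=bot.get_obs(); print(o["moment"],o["tool_pos"],o["tcp_rot"])
E
```

```text
time: 15.6
tool_pos: [617.8, -244.3, 97.2]
tcp_rot: [3.141, -0.001, 0.038]
contact_force: [0.1, 0.0, 0.7]
grip_width: 46.1
finger_force: 0.0
time: 16.6
tool_pos: [617.9, -244.3, 97.6]
tcp_rot: [3.141, -0.001, 0.038]
contact_force: [-0.3, 0.4, 4.7]
grip_width: 23.4
finger_force: 30.0
[ 0.09218138  0.12458864 -0.03883941] [ 617.86792517 -244.26350152   97.61677448] [ 3.14078797e+00 -1.23009320e-03  3.83419176e-02]
```

```bash
python3 -m crank '[[[0.1,0,0,-0.3,0],[0.1,0,0,-1,0],[0.1,0,0,-2.2,0],[0.1,0,0,-3.8,0],[0.1,0,0,-5.5,0],[0.1,0,0,-7.2,0],[0.1,0,0,-8.9,0],[0.1,0,0,-10.4,0],[0.1,0,0,-11.3,0],[0.1,0,0,-11.5,0]]]';  python3 - <<'E'
from h import *
o=bot.get_obs(); p=o["tool_pos"]; print(p,o["grip_width"]); print(rows([584.5-p[0],3-p[1],0],o))
im,d,c=shot("scene"); save(np.hstack([cv2.resize(np.ascontiguousarray(im[120:260,170:310]),(400,400)),shot("wrist")[0][:,150:490]]),"pics/s7.png")
E
```

```text
time: 17.6
tool_pos: [618.0, -244.3, 213.5]
tcp_rot: [3.14, -0.002, 0.038]
contact_force: [-0.0, -0.6, -0.7]
grip_width: 23.5
finger_force: 30.0
[ 617.97228015 -244.30367748  213.48490615] 23.4993846700632
[ -2.39720397 -24.84042648  -0.04061544]
```

View pics/s7.png

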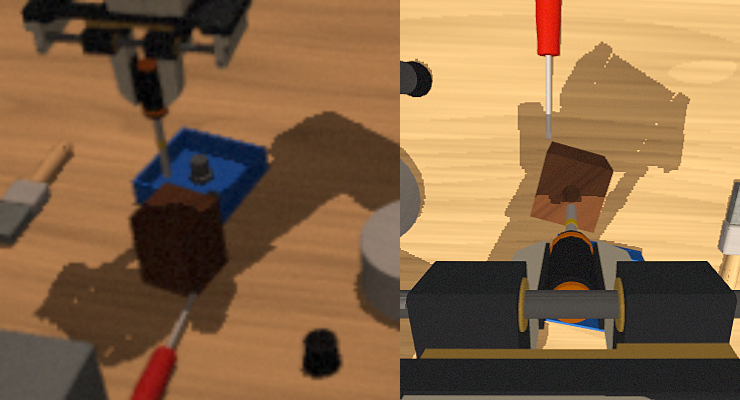

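The scene crop shows the probe out of the holder, with its tip clear and the stripe near (160,145). The wrist crop shows the stem below the handle at (572,220). I'll move over the block, then check tilt.

```bash
python3 -m crank '[[[0.1,-0.1,-1,0,0],[0.1,-0.4,-3.5,0,0],[0.1,-0.7,-7,0,0],[0.1,-1.1,-11,0,0],[0.1,-1.4,-15,0,0],[0.1,-1.8,-19,0,0],[0.1,-2.1,-22,0,0],[0.1,-2.3,-24,0,0],[0.1,-2.4,-24.7,0,0],[0.1,-2.4,-24.8,0,0]]]'; python3 -m crank '[[[0.1,0,0,0,0],[0.1,0,0,0,0],[0.1,0,0,0,0],[0.1,0,0,0,0],[0.1,0,0,0.5,0],[0.1,0,0,1,0],[0.1,0,0,1,0],[0.1,0,0,1,0],[0.1,0,0,1,0],[0.1,0,0,1,0]]]';  python3 - <<'E'
from h import *
o=bot.get_obs(); p=o["tool_pos"]; print(p,o["tcp_rot"],o["grip_width"])
def proj(c,X): K,D,Rw,C=c; return cv2.projectPoints(np.atleast_2d(np.array(X,float)),cv2.Rodrigues(Rw.T)[0],-Rw.T@C,K,D)[0].reshape(-1,2)
zt=10+p[2]-97.6
V=[]
for n in("scene","wrist"):
    im,d,c=shot(n); cv2.imwrite(f"pics/{n}8.png",im[:,:,::-1]); q=proj(c,[[p[0],p[1],zt+k] for k in(0,36,40,44,75,127)]); print(n,q.round(1).tolist(), "hole",proj(c,[[584.5,3,60]]).round(1))
    if n=="scene": x=im[110:240,255:385]; V.append(cv2.resize(np.ascontiguousarray(x),(400,400),interpolation=cv2.INTER_CUBIC))
    else: V.append(im[:,150:490])
    m=mask(im,"yel"); k,l,s,ce=cv2.connectedComponentsWithStats(m); print([(s[i].tolist(),ce[i].round(1)) for i in range(1,k) if s[i][4]>8 and np.hypot(*(ce[i]-q[2]))<30])
save(np.hstack(V),"pics/s8.png")
E
```

```text
time: 18.7
tool_pos: [583.5, 3.8, 211.3]
tcp_rot: [3.142, 0.001, 0.04]
contact_force: [0.7, -0.3, -2.2]
grip_width: 23.7
finger_force: 30.0
time: 19.7
tool_pos: [584.1, 2.9, 201.9]
tcp_rot: [3.141, -0.0, 0.038]
contact_force: [0.3, 0.6, -0.4]
grip_width: 23.5
finger_force: 30.0
[584.11506593   2.85155843 201.87511926] [ 3.14145013e+00 -3.66814903e-04  3.83965434e-02] 23.511517729913866
scene [[317.1, 187.1], [317.0, 176.7], [316.9, 175.5], [316.9, 174.3], [316.8, 165.0], [316.6, 148.5]] hole [[317.3 202.2]]
[]
wrist [[320.4, 207.3], [320.2, 223.5], [320.2, 225.6], [320.2, 227.8], [320.0, 247.7], [319.5, 300.3]] hole [[320.4 189.2]]
[([315, 218, 12, 8, 51], array([320.7, 221.2]))]
```

View pics/s8.png

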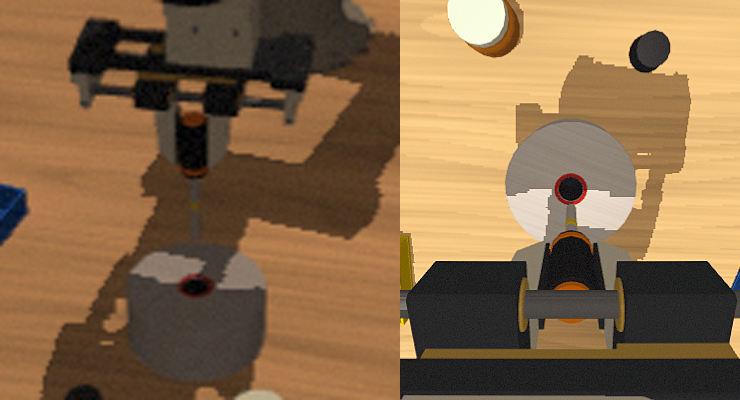

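The scene crop shows the stem at (193,205) above the hole at (197,286). The wrist crop shows the stem and stripe at (570,221) just below the rim at (570,188). I'll fit the stem axis numerically from depth.

```bash
cat > ax.py <<'E'
from h import *
def axis():
    o=bot.get_obs(); p=o["tool_pos"]; im,d,c=shot("wrist"); K,D,Rw,C=c
    r=circ(im,c,"rim",(285,150,355,215),60) 
    q=cv2.undistortPoints(np.stack(np.meshgrid(np.arange(640.),np.arange(400.)),-1).reshape(-1,1,2),K,D).reshape(-1,2)
    P=(C+(np.c_[q,np.ones(len(q))]*d.reshape(-1,1))@Rw.T); zt=10+p[2]-97.6
    print("tcp",p.round(1),"rot",o["tcp_rot"].round(4),"nominal tip z",round(zt,1),"rim",r)
    ok=(d.ravel()>0)&(np.hypot(P[:,0]-p[0],P[:,1]-p[1])<14)
    for lo,hi,rad in((5,20,4),(20,35,4),(45,58,4),(58,72,4),(80,95,12),(95,110,12)):
        s=P[ok&(P[:,2]>zt+lo)&(P[:,2]<zt+hi)&(P[:,2]>64)]
        if len(s)<8: continue
        u=s[:,:2]-C[:2]; u/=np.linalg.norm(u,axis=1)[:,None]
        f=lambda a:np.hypot(s[:,0]-a[0],s[:,1]-a[1])-rad
        from scipy.optimize import least_squares
        e=least_squares(f,p[:2],loss="soft_l1"); print(lo,hi,len(s),"axis",e.x.round(2),"res",np.abs(f(e.x)).mean().round(2))
    m=mask(im,"yel"); n,l,st,ce=cv2.connectedComponentsWithStats(m[:,300:340]); i=[i for i in range(1,n) if st[i][4]>15 and st[i][1]<290]
    for j in i: print("stripe px",ce[j].round(1)+[300,0],st[j].tolist(),"pts z",np.median(P.reshape(400,640,3)[:,300:340][l==j],0).round(1))
if __name__=="__main__": axis()
E
python3 ax.py; python3 - <<'E'
from h import *
im=cv2.imread("pics/scene8.png")[:,:,::-1]; c=cam("scene"); print("scene rim",circ(im,c,"rim",(308,195,332,212),60))
g=im.astype(int)
for v in(168,172,176,180,184): print(v,g[v,311:325].sum(1))
E
```

```text
tcp [584.1   2.8 201.9] rot [ 3.1415e+00 -4.0000e-04  3.8400e-02] nominal tip z 114.3 rim (array([584.9,   3.1]), array([30.8, 31.1]), array([320.3, 188.6]))
5 20 62 axis [583.81   2.06] res 0.14
20 35 65 axis [583.8    2.06] res 0.16
45 58 66 axis [583.8    2.05] res 0.15
80 95 530 axis [583.82   2.02] res 0.3
95 110 651 axis [583.72   2.01] res 0.29
stripe px [320.8 221.3] [15, 218, 12, 8, 50] pts z [587.8   2.4 154.7]
scene rim (array([606. ,  10.3]), array([39.6, 72.1]), array([318.3, 207.6]))
168 [164 162 175 158 173 157 134 157 176 183 170 168 167 170]
172 [172 174 175 175 157 171 193 183 168 155 151 158 156 153]
176 [174 166 158 159 174 154 167 173 155 165 166 165 164 160]
180 [171 173 186 180 175 166 180 180 177 154 180 178 176 182]
184 [170 171 159 168 169 172 169 190 180 150 165 172 165 170]
```

```bash
python3 -m crank '[[[0.1,0.05,-0.05,0.3,0],[0.1,0.11,-0.1,1,0],[0.1,0.11,-0.1,1.8,0],[0.1,0.11,-0.1,2.6,0],[0.1,0.11,-0.1,3.4,0],[0.1,0.11,-0.1,4,0],[0.1,0.11,-0.1,4.4,0],[0.1,0.11,-0.1,4.5,0],[0.1,0.11,-0.1,4.5,0],[0.1,0.11,-0.1,4.5,0]]]'; python3 ax.py
```

```text
time: 20.85
tool_pos: [585.3, 3.9, 157.1]
tcp_rot: [3.141, -0.001, 0.038]
contact_force: [0.6, 0.1, -1.2]
grip_width: 23.7
finger_force: 30.0
tcp [585.3   3.9 157.1] rot [ 3.1414e+00 -7.0000e-04  3.8300e-02] nominal tip z 69.5 rim (array([585.3,   3.2]), array([28.2, 29.3]), array([321.2, 203.6]))
5 20 60 axis [585.03   3.17] res 0.14
20 35 70 axis [585.07   3.08] res 0.18
45 58 66 axis [585.07   3.06] res 0.18
80 95 540 axis [585.01   3.04] res 0.32
95 110 630 axis [584.89   3.03] res 0.28
stripe px [320.8 221.4] [15, 218, 12, 9, 51] pts z [589.    3.5 110.5]
```

```bash
python3 -m crank '[[[0.1,0,0,0.3,0],[0.1,0,0,0.9,0],[0.1,0,0,1.6,0],[0.1,0,0,2.3,0],[0.1,0,0,3,0],[0.1,0,0,3.7,0],[0.1,0,0,4.2,0],[0.1,0,0,4.5,0],[0.1,0,0,4.6,0],[0.1,0,0,4.6,0]]]'; python3 ax.py; python3 - <<'E'
from h import *
z=[];
for _ in range(3):
    im,d,c=shot("wrist"); z.append(bot.get_obs()["tool_pos"])
print(np.mean(z,0)); K,D,Rw,C=c; o=z[-1]
q=cv2.undistortPoints(np.stack(np.meshgrid(np.arange(640.),np.arange(400.)),-1).reshape(-1,1,2),K,D).reshape(-1,2)
P=(C+(np.c_[q,np.ones(len(q))]*d.reshape(-1,1))@Rw.T); r=np.hypot(P[:,0]-585,P[:,1]-3)
s=(r>25)&(r<55)&(abs(P[:,2]-60)<6)&(P[:,0]>590); print("block top",np.median(P[s],0))
P=P.reshape(400,640,3)
for v in range(205,240,2): print(v,im[v,320].tolist(),P[v,320].round(1))
E
```

```text
time: 21.9
tool_pos: [585.1, 3.8, 110.7]
tcp_rot: [3.142, -0.0, 0.038]
contact_force: [-0.7, -0.1, -0.2]
grip_width: 23.6
finger_force: 30.0
tcp [585.1   3.8 110.7] rot [ 3.1415 -0.      0.0383] nominal tip z 23.1 rim (array([592.6,   3.3]), array([14.6, 23.8]), array([321.3, 214. ]))
45 58 67 axis [584.84   3.07] res 0.17
80 95 528 axis [584.81   3.05] res 0.29
95 110 648 axis [584.71   3.06] res 0.3
stripe px [321.2 221.6] [15, 218, 13, 10, 60] pts z [588.6   3.4  63.3]
[585.27939836   3.82654407 111.01070365]
block top [614.66890665   3.24286049  59.54800318]
205 [143, 13, 1] [599.6   4.5  60.9]
207 [128, 4, 6] [597.8   4.4  60.1]
209 [119, 111, 104] [588.9   4.2  38.3]
211 [118, 108, 99] [588.8   4.2  42.5]
213 [119, 107, 97] [588.9   4.1  47.4]
215 [116, 105, 95] [588.5   4.1  50.6]
217 [117, 107, 105] [589.    4.1  56.1]
219 [144, 113, 0] [589.4   4.1  61.3]
221 [140, 112, 0] [589.3   4.1  65. ]
223 [128, 111, 98] [589.    4.1  68. ]
225 [120, 110, 102] [588.8   4.   71. ]
227 [119, 109, 100] [588.8   4.   74.6]
229 [125, 117, 103] [588.9   4.   78.3]
231 [39, 25, 24] [596.8   4.2 100.3]
233 [150, 77, 10] [597.2   4.2 104.1]
235 [171, 82, 0] [597.3   4.2 107.2]
237 [15, 16, 27] [596.9   4.2 108.9]
239 [26, 24, 26] [596.9   4.2 111.7]
```

```bash
python3 -m crank '[[[0.1,0.01,0,0.1,0],[0.1,0.02,0,0.2,0],[0.1,0.02,0,0.3,0],[0.1,0.02,0,0.34,0],[0.1,0.02,0,0.34,0],[0.1,0.02,0,0.34,0],[0.1,0.02,0,0.34,0],[0.1,0.02,0,0.34,0],[0.1,0.02,0,0.34,0],[0.1,0.02,0,0.34,0]]]'; python3 ax.py; python3 ax.py
```

```text
time: 23.1
tool_pos: [585.3, 3.9, 107.3]
tcp_rot: [3.142, -0.0, 0.038]
contact_force: [-0.2, 0.1, -0.7]
grip_width: 23.5
finger_force: 30.0
tcp [585.3   3.9 107.3] rot [ 3.1416e+00 -1.0000e-04  3.8200e-02] nominal tip z 19.7 rim (array([595.1,   3.4]), array([10.2, 21.6]), array([321.4, 212.4]))
45 58 65 axis [584.99   3.09] res 0.16
80 95 527 axis [584.96   3.01] res 0.29
95 110 638 axis [584.85   3.05] res 0.3
stripe px [321.2 221.6] [15, 218, 13, 10, 59] pts z [588.8   3.5  60.2]
tcp [585.3   3.9 107.3] rot [ 3.1415e+00 -1.0000e-04  3.8300e-02] nominal tip z 19.7 rim (array([595. ,   3.4]), array([10.2, 21.6]), array([321.4, 212.5]))
45 58 65 axis [585.07   3.14] res 0.16
80 95 524 axis [584.97   3.05] res 0.31
95 110 644 axis [584.87   3.05] res 0.29
stripe px [321.2 221.8] [15, 218, 13, 10, 59] pts z [588.8   3.5  60.6]
```

The stripe is level with the top face, and the stem is centred and upright. I'll hand it in.

```bash
python3 -c "
from plant import bot
print(bot.get_obs()['dq'].round(4)); print(bot.close_job())"
```

```text
[-0.0002 -0.0014 -0.0002  0.0003  0.0007  0.0017]
the job is handed in; nothing more can be done
None
```

The job is handed in at about 23 s: the ring is in the yellow tray and the collet in the blue one, and the arm holds the probe still and upright in the guide hole, centred and with its stripe level with the block top to within about 1 mm by my measurements; I saw no sign of it touching the block or of anything else being disturbed, though I did not re-check the bench tools at the end.

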